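# Refit the dimmer knob of the ship case and hold it pressed

### The arm

A 6-joint arm with a two-finger parallel gripper is mounted at the origin on the work surface. World frame = base frame: x ahead of the robot, y to its left, z up, the work surface at z = 0. Lengths are in m, angles in rad, forces in N, time in s.
With the tool pointing down it reaches from about 0.3 to 0.85 m from the base axis. Payload 4.2 kg.
Tool frame: the origin (TCP) lies between the finger pads; the fingertips stand 8 mm ahead of it and the grasp point (between the pads) lies 11 mm behind it (r.finger_overhang is the distance from the TCP to the fingertips, in m); z points along the fingers, y is the line along which they close (so a half turn about z gives the same grasp; the last joint's range is limited). The gripper opens to 91 mm and grips with 3 to 60 N. Pads are 32 mm wide; open, the fingers measure 118 mm over their backs; the gripper's body (76 mm by 178 mm) begins 60 mm behind the grasp point.
Start: joints at [-0.02, 0.32, 1.565, -0, 1.257, -0.02], TCP at [0.575, 0, 0.222] pointing down, gripper open.
Joint ranges: [-3.11, 3.11], [-0.84, 2.01], [0.21, 2.61], [-1.34, 4.49], [0.05, 2.63], [-2.56, 2.56]. Speed limits (rad/s): [2.57, 2.57, 3.14, 3.14, 3.14, 3.14].

### API

Orientations are given as a unit quaternion [w, x, y, z].
In Python, from plant import r gives the robot as it stands.
- The arm moves only by the tool play_rows, never from a script. Its argument "series" is one flat list of numbers, 7 for each row, row after row: the turn, a rotation vector about the tool's x, y, z in units of 5 degrees (1.0 is 5 degrees), then the shift along the tool's x, y, z in units of 25 mm (1.0 is 25 mm), then the opening, from 0 (shut) to 1 (fully open). A call has 1 to 12 rows; each row is the pose to reach, as a shift and turn from the pose commanded when the call began, along the tool's axes at that moment; what a row does not reach only later rows make up. A row lasts 1/12 s, in which the tool goes at most 41.7 mm and 7.16 degrees, less where a joint would pass 70% of its speed; a pose out of reach is approached as far as the arm can. A call with a gripper value outside its range is refused whole. The fingers move at their own pace and stop on an object; "squeeze" is the grip in N (left out, the last holds). Time passes only in rows, so rows that repeat a pose let the fingers close. It gives the time, the measured TCP pose, the force, the opening and the grip force at its end, in the units of the state.
- r.get_state(): the state, without advancing time (a new reading comes with each control period).
- r.capture(name): name is "scene" or "side" or "wrist"; returns a dict with "pixels" (420x560x3 uint8, blue, green, red), "fx", "fy", "cx", "cy" (pixels), "rvec" (rotation vector, rad) and "tvec" (3), from world to camera coordinates, as OpenCV has them; the wrist camera has in their place "mount" (4x4, takes a point from camera to tool coordinates, whose origin is the TCP and whose axes are the flange's). Camera axes: x right, y down, z forward; pixel columns grow to the right and rows downward; lengths in m; the calibration is good to about 2 mm. The wrist camera is an equidistant fisheye: a pixel r from the principal point sees the ray r / f radians off the axis. A picture is of the moment at which its call begins: read the wrist's pose just before it. There is no depth.
- r.job_done(): hands the job in; it is judged then, once.
Trained networks look in the newest picture that a camera, given by its name, has taken for a name from the list of things; names that differ only in an ending like _2 or _b are one class to them, and where a whole thing is asked for, a point or a joint stands for the part that bears it (a point fixed in the world has none). Each returns a list of dicts, best first, with "p" (0 to 1); they miss things now and then, are a little off and sometimes report something else, mostly with a low value. They report only what shows in the picture. A call takes as long as a camera call. They do not tell look-alikes from the thing itself.
- r.spot_in(camera, name): "location" ([x, y, z] in m, in world coordinates, good to about 4 mm: the middle of the surface that is visible of it).
- r.cut_out(camera, name): "pixels" (420x560 bool, what is visible of it).
- r.mark_of(camera, name): "location" ([x, y, z] in m, in world coordinates, good to about 4 mm: a listed point, or the origin of a listed thing).
The state is a dict: "time_s": time; "joints": joint angles; "joint_vel": joint speeds; "tau": joint torques, N m; "position": TCP position; "eef_rot": TCP orientation; "ft_force": force on the tool from outside, world axes, zero at the start; "ft_torque": the same for the moment, N m; "finger_gap": opening from 0.0 (shut) to 1.0 (fully open); "gripper_force": force on a finger pad.
Only numpy, scipy, OpenCV 4.12 (cv2) and the standard library are available. Lean on these libraries where they do the work, as an engineer would, in place of code of your own. Each camera call takes 0.05 s, during which the arm holds its last target. There are 200 camera calls.

### The job

The white porcelain knob has been taken off the display-case light dimmer: pick it up with a light grip (it is porcelain: 20 N at most), turn it so that its flat-sided bore matches the flat of the brass D-shaft on the dimmer box, and slide it gently all the way onto the shaft. Then press the knob down against the shaft's spring as far as it goes and keep it pressed, because the case lights only come on while it is held in; finish with the gripper still holding the knob down. Leave the bowsprit, figurehead, palette, cleats, varnish jar and screwdriver where they are.

Things in the scene. Friction and masses are not known exactly. Their poses are not given: they have to be found in the camera images.
- knob: White porcelain knob, 70 g, upright on the cabinet top; chips if gripped with over 20 N (10 N is ample). Origin at centre of the underside, z up. Round skirt 40 mm across, 18 mm high, grip bar on top. A black line on the bar marks +x. In the underside, on the axis, a D-shaped bore 15 mm deep, 11 mm across, its flat on the +x side (under the black line) 2 mm off the axis, mouth chamfered 1.5 mm.
- knob_grip (a point): Centre of the knob's straight grip bar, on the knob's axis 27 mm above its underside; axes as the knob's. The bar is 38 mm long (x), 12 mm wide (y) and 18 mm high, from the skirt's top (18 mm above the underside) to 36 mm. Grip it across its 12 mm from above, fingertips just clear of the skirt.
- dimmer: Dimmer box, dark grey metal, fixed, 130 x 100 x 45 mm high, with a round white dial on top and a short black cable at its +x side. Origin at centre of its underside, z up. The brass D-shaft stands upright on top, 15 mm towards -x from the box's centre, in a hexagon nut 19 mm wide and 4 mm high.
- shaft_tip (a point): Centre of the D-shaft's end face, 27 mm above the box (72 mm above the cabinet top) when up. Shaft 10 mm across, one flat 1.5 mm off the axis all the way down; z up, +x points out of the flat. The knob goes on only with its +x along this +x (play 0.5 mm, 6 degrees); home, its underside is 15 mm below this point. Turns stiffly (0.01 N m) up to 135 degrees either way from the box's +x.
- dimmer_push (a joint): How far the shaft is pressed down, m: 0 up, 0.005 fully in. A spring pushes it up, 2 N at 0 rising to 7 N at 0.005, where it meets a hard stop; the dimmer takes at most 35 N.
- bowsprit: Varnished mahogany spar, 227 mm long, 17 mm thick, with brass bands; leave alone. Origin under its middle, x axis along it.
- figurehead: Grey pewter figure on a round 42 mm foot, 80 mm tall; leave alone. Origin at centre of its underside.
- palette: Round white porcelain paint palette with coloured wells, 92 mm across, 10 mm high; leave alone. Origin at centre of its underside.
- cleat_a: Small brass rope cleat, 64 mm long, 21 mm high; leave alone. Origin at centre of its underside, x axis along it.
- cleat_b: Second brass rope cleat, like the first; leave alone.
- varnish: Amber varnish jar with a dark lid, 48 mm across, 62 mm tall; leave alone. Origin at centre of its underside.
- screwdriver: Blue-handled screwdriver, 170 mm long, 26 mm thick; leave alone. Origin under its middle, x axis along it.
There are look-alikes about, which are no part of the job. Of the things like the knob, leave any that is turquoise; of the rest the smaller one is meant.

How it is judged:
On the way, in this order (a step that is already met when the one before it is completed fails the run):
1. the knob is lifted clear of the cabinet top (height (world z) of knob above 0.03 m and contact force between the fingers and knob above 0.5 N), for 0.2 s.
2. the knob is home on the D-shaft, flats matched (z of knob in the frame of shaft_tip below -0.0135 m and horizontal distance between knob and shaft_tip below 0.0025 m and angle between the z axis of knob and the z axis of shaft_tip, either way round below 0.1 rad and angle between the x axis of knob and the x axis of shaft_tip, either way round below 0.3 rad), for 0.2 s.
At the end, for the whole second after the job is handed in: The knob is home on the shaft (within 1.5 mm of the bore's end, 2.5 mm sideways, 0.1 rad upright, flats within 0.3 rad) and the gripper, still on it, keeps it pressed at least 3.5 mm of the 5 mm travel (all of step 2 and value of joint dimmer_push above 0.0035 m and contact force between the fingers and knob above 2 N and contact force between knob and dimmer above 3 N and linear speed of knob below 0.02 m/s); the arm keeps its last pose, push and grip.
It fails at once if the porcelain knob is gripped harder than 20 N (both fingers and their push together over 45 N) (contact force between the fingers and knob above 45 N).
It fails at once if the knob is forced against the dimmer with more than 35 N (contact force between knob and dimmer above 35 N).
It fails at once if something else on the cabinet is moved more than 2 cm (distance of any of bowsprit, figurehead, palette, cleat_a, cleat_b, varnish, screwdriver from where it was at the start of the episode above 0.02 m).
It also fails if it takes over 42 s, if anything falls off the work surface, if the arm or the gripper's body presses on something with over 40 N, if the wrist force passes 120 N, or if a joint passes its speed limit or range.

## Working session

There is one attempt and no reset: what is moved stays moved. The work goes in short steps, Python scripts to look and compute and a tool call to move; the robot and the scene stay as the last step left them, time stands still between calls to the robot, and variables do not carry over. Pictures are saved under pics/ and viewed, at most 10 in all, crops included, and the job is handed in when it is done.

Besides the shell and the picture viewer there is one more tool, called after "Emit:" in YAML: its name, and indented under it one key for each argument. play_rows: Moves the arm, as the interface text tells. Its arguments: {"type":"object","properties":{"series":{"type":"array"},"squeeze":{"type":"number"}},"required":["series"]}

```bash
mkdir -p pics; ls; cat > h.py <<'E'
import numpy as np,cv2
from scipy.spatial.transform import Rotation as R
from plant import r
def cap(n,f=None):
    c=r.capture(n)
    c['pixels']=np.array(c['pixels'],np.uint8)
    if f: cv2.imwrite('pics/'+f,c['pixels'])
    return c
def ray(c,u,v,st=None):
    if 'mount' in c:
        x,y=(u-c['cx'])/c['fx'],(v-c['cy'])/c['fy'];t=np.hypot(x,y)
        d=np.array([x/t*np.sin(t),y/t*np.sin(t),np.cos(t)]) if t>1e-9 else np.array([0,0,1.])
        M=np.array(c['mount']);q=st['eef_rot'];Rw=R.from_quat([q[1],q[2],q[3],q[0]]).as_matrix()
        return np.array(st['position'])+Rw@M[:3,3],Rw@M[:3,:3]@d
    Rm=cv2.Rodrigues(np.array(c['rvec'],float))[0];t=np.array(c['tvec'],float).ravel()
    return -Rm.T@t,Rm.T@np.array([(u-c['cx'])/c['fx'],(v-c['cy'])/c['fy'],1])
def onz(c,u,v,z,st=None):
    o,d=ray(c,u,v,st);return o+d*(z-o[2])/d[2]
E
python3 - <<'E'
from h import *
st=r.get_state();print(st['position'],st['eef_rot'])
S=cap('scene','s0.png');D=cap('side','d0.png');W=cap('wrist','w0.png')
for cam in('scene','side','wrist'):
  for n in('knob','knob_grip','shaft_tip','dimmer'):
    print(cam,n,[(round(d['p'],2),np.round(d['location'],3).tolist()) for d in r.mark_of(cam,n)[:5]])
a=np.zeros((600,800,3),np.uint8);s=lambda x,w,h:cv2.resize(x['pixels'],(w,h))
a[:300,:400]=s(S,400,300);a[:300,400:]=s(D,400,300);a[300:,:400]=s(W,400,300)
cv2.imwrite('pics/all0.png',a)
print(W['mount'],W['fx'],W['cx'],W['cy'])
E
```

```text
pics
[ 5.74512590e-01 -2.33585640e-07  2.21110944e-01] [-6.30908049e-04  7.07128525e-01  7.07084488e-01 -6.15025686e-04]
scene knob [(0.67, [0.628, 0.136, 0.0]), (0.49, [0.539, 0.066, -0.001]), (0.38, [0.558, -0.005, 0.004]), (0.31, [0.759, 0.334, 0.0])]
scene knob_grip [(0.81, [0.536, 0.155, 0.029]), (0.74, [0.628, 0.134, 0.035])]
scene shaft_tip [(0.43, [0.535, -0.209, 0.074])]
scene dimmer [(0.81, [0.552, -0.217, -0.002])]
side knob [(0.73, [0.633, 0.134, 0.003]), (0.57, [0.538, 0.066, -0.004]), (0.47, [0.539, 0.156, -0.002]), (0.29, [0.539, 0.154, 0.026])]
side knob_grip [(0.84, [0.633, 0.133, 0.034]), (0.7, [0.539, 0.158, 0.025]), (0.46, [0.541, 0.069, 0.028])]
side shaft_tip [(0.64, [0.492, -0.424, -0.002]), (0.57, [0.538, -0.218, 0.07])]
side dimmer [(0.86, [0.548, -0.214, -0.001])]
wrist knob [(0.97, [0.538, 0.154, -0.001]), (0.96, [0.631, 0.133, 0.0]), (0.76, [0.54, 0.065, -0.001]), (0.42, [0.554, -0.006, -0.002])]
wrist knob_grip [(0.95, [0.538, 0.065, 0.032]), (0.85, [0.54, 0.158, 0.025]), (0.58, [0.63, 0.131, 0.035])]
wrist shaft_tip []
wrist dimmer [(0.84, [0.55, -0.218, -0.002])]
[[ 2.40342695e-04 -9.61710176e-01 -2.74068386e-01  7.70913976e-02]
 [ 9.99999949e-01  1.73969886e-04  2.66481202e-04  9.15397316e-05]
 [-2.08598038e-04 -2.74068436e-01  9.61710169e-01 -1.62029693e-01]
 [ 0.00000000e+00  0.00000000e+00  0.00000000e+00  1.00000000e+00]] 325.19226210127806 277.48565973243296 209.31103323024072
```

View pics/s0.png

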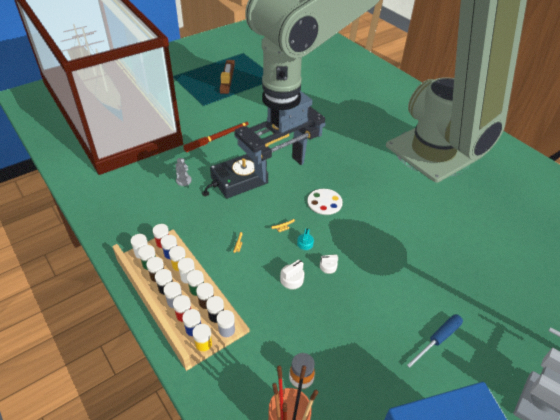

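View pics/w0.png

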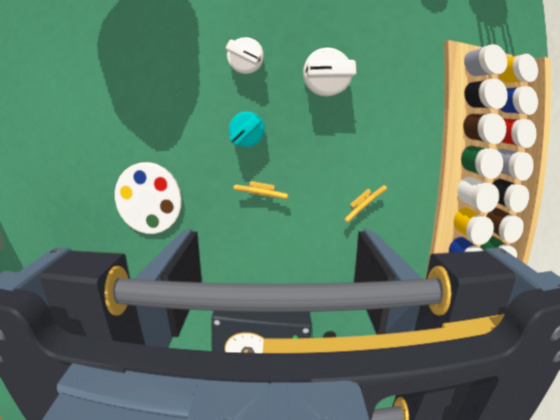

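The three knob-like things in the wrist view are a small white one at (245,55), a large white one at (327,72) and a turquoise one at (246,129). The small white one at (245,55), about (0.538, 0.155), fits the description because it is not turquoise and is the smaller of the other two. I'll confirm this in an enlarged crop.

```bash
python3 - <<'E'
from h import *
W=cv2.imread('pics/w0.png');S=cv2.imread('pics/s0.png');D=cv2.imread('pics/d0.png')
a=np.zeros((600,800,3),np.uint8)
a[:300,:400]=cv2.resize(W[20:110,225:345],(400,300),interpolation=cv2.INTER_CUBIC)
a[:300,400:]=cv2.resize(S[130:205,195:295],(400,300),interpolation=cv2.INTER_CUBIC)
a[300:,:]=0
a[300:,:400]=cv2.resize(D,(400,300))
D2=r.cut_out('side','dimmer')[0]['pixels'];ys,xs=np.nonzero(D2);print(xs.min(),xs.max(),ys.min(),ys.max())
x,y=int(xs.mean()),int(ys.mean());x0=max(0,min(460,x-50));y0=max(0,min(345,y-50))
a[300:,400:]=cv2.resize(D[y0:y0+75,x0:x0+100],(400,300),interpolation=cv2.INTER_CUBIC);print(x0,y0)
cv2.imwrite('pics/c0.png',a)
E
```

```text
248 314 271 319
229 244
```

View pics/c0.png

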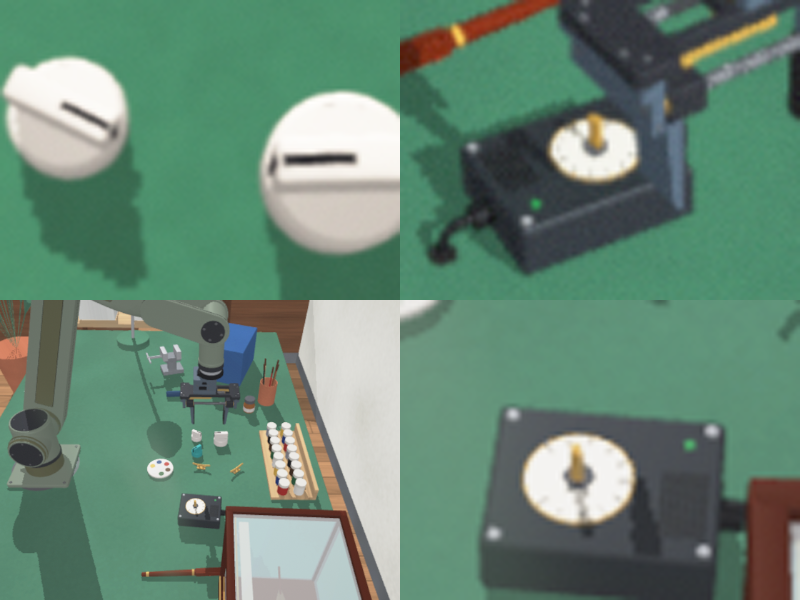

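```bash
python3 - <<'E'
from h import *
S=cap('scene');D=cap('side')
for p in[(105,165),(180,145)]:print(onz(S,*p,0))
for p in[(228*1.4,510*1.4-420),(318,368)]:print(onz(D,*p,0.0),onz(D,*p,.25))
print(onz(S,165,50,.25),onz(S,70,68,.25))
W=cap('wrist');st=r.get_state()
for p in[(243.6,50.9),(258.6,60.5)]:print(onz(W,*p,.036,st))
print(r.get_state()['joints'])
E
```

```text
[ 8.25547118e-01 -4.88019721e-01 -1.11022302e-16]
[ 0.60820674 -0.44896536  0.        ]
[ 0.6408404  -0.19666114  0.        ] [ 0.61289434 -0.38961308  0.25      ]
[ 0.62701363 -0.38652428  0.        ] [ 0.60250576 -0.53226447  0.25      ]
[ 0.56799643 -0.54786438  0.25      ] [ 0.81592134 -0.59826991  0.25      ]
[0.53942892 0.15168102 0.036     ]
[0.55532705 0.14057547 0.036     ]
[-2.00041934e-02  3.19613644e-01  1.56448110e+00 -1.51029109e-05
  1.25741962e+00 -1.99976145e-02]
```

Emit:
play_rows:
  series: [0,0,1.4,-0.9,-0.5,0,1,0,0,2.8,-1.8,-1.1,0,1,0,0,4.2,-2.9,-1.7,0,1,0,0,5.6,-4,-2.4,0,1,0,0,7,-5.1,-3,0,1,0,0,8.4,-6.2,-3.7,0,1,0,0,9.8,-7.2,-4.3,0,1,0,0,11.2,-8,-4.8,0,1,0,0,12.6,-8.4,-5.1,0,1,0,0,14,-8.7,-5.2,0,1,0,0,15.4,-8.7,-5.2,0,1,0,0,16.8,-8.7,-5.2,0,1]

```text
time_s: 1.95
position: [0.4447, -0.2182, 0.2221]
eef_rot: [0.0, 0.999, 0.049, 0.0]
ft_force: [-0.2, 0.7, -0.1]
finger_gap: 1.0
gripper_force: 0.0
```

```bash
python3 - <<'E'
from h import *
r.capture('wrist') ; st=r.get_state();print(st['time_s'],st['position'],np.round(st['eef_rot'],3),st['joints'])
W=cap('wrist','w1.png')
for n in('shaft_tip','dimmer'):
    print(n,[(round(d['p'],2),np.round(d['location'],4).tolist()) for d in r.mark_of('wrist',n)[:3]])
a=W['pixels'];m=r.cut_out('wrist','shaft_tip')
m=m and m[0]['pixels']
ys,xs=np.nonzero(m) if m is not None and len(m) else ([280],[120])
x,y=int(np.mean(xs)),int(np.mean(ys));x0=max(0,min(460,x-50));y0=max(0,min(345,y-37));print(x0,y0)
cv2.imwrite('pics/w1c.png',cv2.resize(a[y0:y0+75,x0:x0+100],(800,600),interpolation=cv2.INTER_CUBIC))
E
```

```text
2.0 [ 0.44484546 -0.21792744  0.22206707] [0.    0.999 0.047 0.   ] [-4.78779037e-01  1.93966563e-01  1.73890261e+00  4.95934018e-05
  1.20836941e+00  9.97969088e-01]
shaft_tip [(0.6, [0.5324, -0.2111, 0.0713])]
dimmer [(0.6, [0.5493, -0.2186, -0.0031])]
0 67
```

View pics/w1c.png

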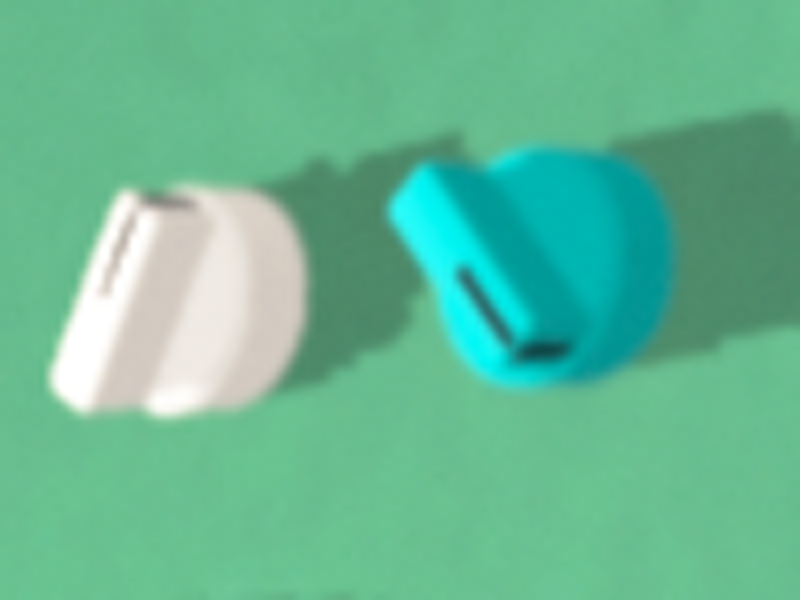

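The crop landed on the small white knob and the turquoise one, because the cut-out picked knobs. I'll crop at the projected shaft position instead.

```bash
cat >> h.py <<'E'
def proj(c,p,st):
    M=np.array(c['mount']);q=st['eef_rot'];Rw=R.from_quat([q[1],q[2],q[3],q[0]]).as_matrix()
    d=M[:3,:3].T@(Rw.T@(np.array(p)-st['position'])-M[:3,3]);t=np.arctan2(np.hypot(d[0],d[1]),d[2]);a=np.arctan2(d[1],d[0])
    return np.array([c['cx']+c['fx']*t*np.cos(a),c['cy']+c['fy']*t*np.sin(a)])
def zoom(c,p,w,f):
    x0,y0=int(p[0]-w/2),int(max(0,p[1]-w*3/8));print('crop',x0,y0,'scale',800/w)
    cv2.imwrite('pics/'+f,cv2.resize(c['pixels'][y0:y0+w*3//4,x0:x0+w],(800,600),interpolation=cv2.INTER_CUBIC))
E
python3 - <<'E'
from h import *
st=r.get_state();W=cap('wrist','w2.png');p=proj(W,[.534,-.214,.071],st);print(p,W['fy'])
zoom(W,p,80,'w2c.png')
E
```

```text
[283.51880603 107.41596808] 325.19226210127806
crop 243 77 scale 10.0
```

View pics/w2c.png

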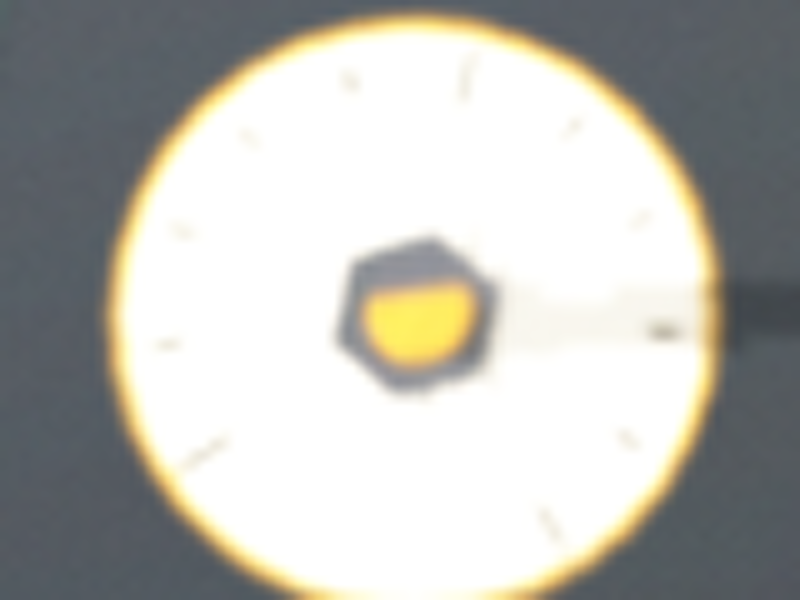

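The view shows the hexagon nut and brass D-shaft, centred near (242+42, 77+32). The flat faces image-up and tilts about 7° left. Next I'll measure it.

```bash
cat >> h.py <<'E'
from scipy.optimize import least_squares
def dfit(c,st,p0,z=.072,rad=.005,flat=.0015):
    "fit D (centre, angle of flat normal) to brass pixels seen at height z"
    x0,y0=int(p0[0])-12,int(p0[1])-12
    im=cv2.resize(c['pixels'][y0:y0+24,x0:x0+24],None,fx=8,fy=8,interpolation=cv2.INTER_CUBIC)
    b,g,rr=[im[...,i].astype(int) for i in range(3)]
    m=((rr-b>75)).astype(np.uint8)
    n,l,s,ce=cv2.connectedComponentsWithStats(m);k=1+np.argmax(s[1:,4]);m=(l==k).astype(np.uint8)
    cn=max(cv2.findContours(m,0,cv2.CHAIN_APPROX_NONE)[0],key=len)[:,0]
    P=np.array([onz(c,x0+(u+.5)/8-.5,y0+(v+.5)/8-.5,z,st)[:2] for u,v in cn])
    def f(q):
        e=P-q[:2];n=np.array([np.cos(q[2]),np.sin(q[2])]);a=e@n
        return np.maximum(np.hypot(*e.T)-q[3],a-flat)
    best=min((least_squares(f,[*P.mean(0),t,rad]) for t in np.arange(0,6.28,.7)),key=lambda s:s.cost)
    return best.x,np.sqrt(2*best.cost/len(P)),s[k,4]/64
E
python3 - <<'E'
from h import *
st=r.get_state();W=cap('wrist')
x,e,n=dfit(W,st,(284.5,109.5));print(x,np.degrees(x[2]),e,n)
print(st['position'],st['eef_rot'],W['tvec'] if 'tvec' in W else '')
E
```

```text
[ 5.34263323e-01 -2.14700361e-01  6.53487322e+00  5.42724235e-03] 374.4206551360665 0.00019754836284808643 71.0625
[ 0.44507102 -0.21736448  0.22197372] [3.07532820e-06 9.98567656e-01 5.35035853e-02 5.37849552e-05]
```

Emit:
play_rows:
  series: [0,0,0.5,0.1,-1,0,0.7,0,0,1,0.3,-2.5,0,0.5,0,0,1.5,0.5,-4,0,0.5,0,0,2,0.7,-5.6,0,0.5,0,0,2.5,0.9,-7.2,0,0.5,0,0,3,1.1,-8.8,0,0.5,0,0,3.5,1.3,-10.4,0,0.5,0,0,4,1.5,-12,0,0.5,0,0,4.5,1.7,-13.6,0,0.5,0,0,5,1.9,-15,0,0.5,0,0,5.2,2,-16,0,0.5,0,0,5.2,2,-16,0,0.5]

```text
time_s: 3.3
position: [0.4529, 0.1899, 0.2219]
eef_rot: [-0.001, 0.985, -0.171, 0.0]
ft_force: [-0.1, -0.6, -0.7]
finger_gap: 0.503
gripper_force: 0.0
```

```bash
python3 - <<'E'
from h import *
r.capture('wrist')
st=r.get_state();print(st['time_s'],st['position'],np.round(st['eef_rot'],4),np.round(st['joints'],3))
W=cap('wrist','w3.png');p=proj(W,[.538,.155,.03],st);print(p)
print([(round(d['p'],2),np.round(d['location'],4).tolist()) for d in r.mark_of('wrist','knob')[:3]])
zoom(W,p,80,'w3c.png')
E
```

```text
3.35 [0.45272626 0.18763227 0.22177735] [-0.      0.9853 -0.171  -0.    ] [0.369 0.186 1.75  0.    1.206 2.284]
[279.04035872 106.63650625]
[(0.78, [0.541, 0.0652, -0.0022]), (0.65, [0.6305, 0.1364, 0.0014]), (0.61, [0.5355, 0.1575, -0.0024])]
crop 239 76 scale 10.0
```

View pics/w3c.png

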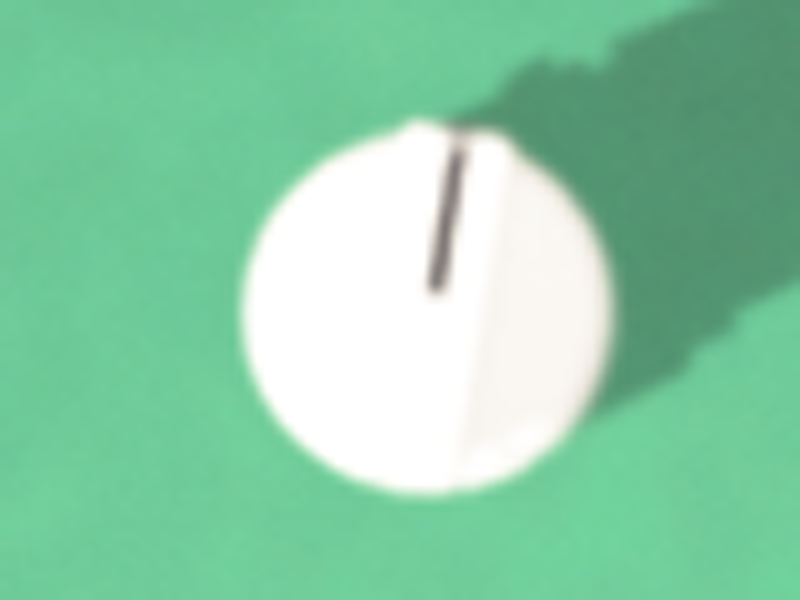

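The small white knob's skirt is centred near (281.8,107.2). Its black line runs from (282.2,104.6) to (284.3,90.5), pointing up and leaning slightly right.

```bash
python3 - <<'E'
from h import *
st=r.get_state();W=cap('wrist')
f=lambda u,v,z:onz(W,239+(u+.5)/10-.5,76+(v+.5)/10-.5,z,st)[:2]
q=st['eef_rot'];yaw=2*np.degrees(np.arctan2(q[2],q[1]));print('yaw',yaw,st['position'])
a,b=f(437,290,.036),f(458,150,.036);d=b-a;print(a,b,np.degrees(np.arctan2(d[1],d[0])),np.hypot(*d))
a,b=f(462,460,.036),f(507,150,.036);d=b-a;print('edge',np.degrees(np.arctan2(d[1],d[0])))
print('skirt',f(428,312,.018),f(243,312,.018)-f(612,312,.018))
E
```

```text
yaw -19.89674423008838 [0.4526665  0.18535542 0.22179398]
[0.53852204 0.14842967] [0.5519315 0.1412457] -28.179711347146398 0.01521260000885802
edge -27.890055289113945
skirt [0.53719102 0.14967633] [0.01381509 0.0384994 ]
```

```bash
python3 - <<'E'
from h import *
for i in range(3):
    st=r.get_state();W=cap('wrist','w4.png');print(st['position'],st['eef_rot'])
x0,y0=225,55
im=cv2.resize(W['pixels'][y0:y0+110,x0:x0+120],None,fx=8,fy=8,interpolation=cv2.INTER_CUBIC)
m=(im[...,2]>165).astype(np.uint8)
n,l,s,ce=cv2.connectedComponentsWithStats(m)
c=lambda k:(x0+(ce[k][0]+.5)/8-.5,y0+(ce[k][1]+.5)/8-.5,s[k,4]/64)
k=[i for i in range(1,n) if s[i,4]>64*300];print([c(i) for i in k])
for i in k:
  ct=max(cv2.findContours((l==i).astype(np.uint8),0,1)[0],key=len);(a,b),rad=cv2.minEnclosingCircle(ct);print('circ',x0+(a+.5)/8-.5,y0+(b+.5)/8-.5,rad/8,onz(W,x0+(a+.5)/8-.5,y0+(b+.5)/8-.5,.018,st),onz(W,*c(i)[:2],.018,st))
b=(im.max(2)<130)&(cv2.erode(cv2.morphologyEx(m,cv2.MORPH_CLOSE,np.ones((60,60))),np.ones((25,25)))>0)
ys,xs=np.nonzero(b);print(len(xs))
P=np.array([onz(W,x0+(u+.5)/8-.5,y0+(v+.5)/8-.5,.036,st)[:2] for u,v in zip(xs,ys)])
vx,vy,cx,cy=cv2.fitLine(P.astype(np.float32),2,0,1e-5,1e-5).ravel();print('line',cx,cy,np.degrees(np.arctan2(vy,vx)),np.ptp(P@[vx,vy]))
E
```

```text
[0.45274856 0.18479747 0.221849  ] [ 3.62746222e-04  9.84836938e-01 -1.73482177e-01 -9.10293527e-05]
[0.45286086 0.18453996 0.22194552] [ 2.45403481e-04  9.84757090e-01 -1.73935084e-01  2.74342475e-06]
[0.45292086 0.18442275 0.2220082 ] [ 1.50619569e-04  9.84706891e-01 -1.74219154e-01  4.03686875e-05]
[(np.float64(277.7539868650718), np.float64(108.07532690643473), np.float64(1065.265625))]
circ 277.85447692871094 107.65491104125977 18.939687728881836 [0.53779069 0.15257187 0.018     ] [0.53738376 0.15283892 0.018     ]
587
line 0.54545075 0.14796454 -28.403328 0.01361797541424864
```

Emit:
play_rows:
  series: [0,0,0.5,1,0,0.3,0.4,0,0,1,2,0,0.9,0.4,0,0,1.5,3,0,1.7,0.4,0,0,1.67,3.5,0.03,2.7,0.4,0,0,1.67,3.61,0.03,3.8,0.4,0,0,1.67,3.61,0.03,4.8,0.4,0,0,1.67,3.61,0.03,5.6,0.4,0,0,1.67,3.61,0.03,6,0.4,0,0,1.67,3.61,0.03,6.1,0.4,0,0,1.67,3.61,0.03,6.1,0.4,0,0,1.67,3.61,0.03,6.1,0.4,0,0,1.67,3.61,0.03,6.1,0.4]
  squeeze: 12

```text
time_s: 4.65
position: [0.5386, 0.1542, 0.071]
eef_rot: [-0.001, 0.97, -0.245, 0.001]
ft_force: [-0.1, 0.5, 0.1]
finger_gap: 0.402
gripper_force: 0.0
```

```bash
python3 - <<'E'
from h import *
st=r.get_state();q=st['eef_rot'];print(st['time_s'],st['position'],np.array(q).round(4),2*np.degrees(np.arctan2(q[2],q[1])),st['finger_gap'],st['ft_force'],st['joints'][5])
cap('wrist','w5.png')
E
```

```text
4.65 [0.53855243 0.15415979 0.07101667] [-8.000e-04  9.695e-01 -2.449e-01  1.400e-03] -28.354020311738992 0.4022037531343965 [-0.13432687  0.47268524  0.05411535] 2.3239933351008744
```

View pics/w5.png

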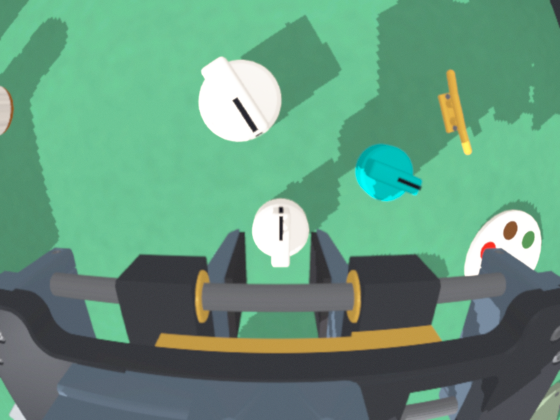

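The small white knob at (281,228) sits between the fingers with its bar lined up. I'll descend and grip.

Emit:
play_rows:
  series: [0,0,0,0,0,0.4,0.4,0,0,0,0,0,0.9,0.4,0,0,0,0,0,1.4,0.4,0,0,0,0,0,1.65,0.4,0,0,0,0,0,1.7,0.4,0,0,0,0,0,1.7,0.4,0,0,0,0,0,1.7,0.25,0,0,0,0,0,1.7,0.1,0,0,0,0,0,1.7,0,0,0,0,0,0,1.7,0,0,0,0,0,0,1.7,0,0,0,0,0,0,1.7,0]
  squeeze: 12

```text
time_s: 5.7
position: [0.5377, 0.154, 0.0273]
eef_rot: [-0.0, 0.97, -0.245, 0.0]
ft_force: [-0.5, 0.3, 1.3]
finger_gap: 0.13
gripper_force: 12.0
```

```bash
python3 - <<'E'
from h import *
st=r.get_state();q=st['eef_rot'];print(st['time_s'],st['position'],np.array(q).round(4),2*np.degrees(np.arctan2(q[2],q[1])),st['finger_gap'],st['ft_force'],st['gripper_force'])
E
```

```text
5.7 [0.53772311 0.15397456 0.02727467] [-1.000e-04  9.696e-01 -2.449e-01  3.000e-04] -28.34970008202754 0.12974152846967318 [-0.53848717  0.26406382  1.25451102] 12.000178098678589
```

Emit:
play_rows:
  series: [0,0,0,0,0,-0.5,0,0,0,0,0,0,-1.6,0,0,0,-0.8,0,0,-3,0,0,0,-1.6,0.2,0.8,-4.3,0,0,0,-2.5,0.5,1.9,-5.4,0,0,0,-3.5,0.9,3.2,-6.2,0,0,0,-4.5,1.3,4.6,-6.8,0,0,0,-5.5,1.7,6.1,-7.2,0,0,0,-6.5,2.1,7.6,-7.5,0,0,0,-7.4,2.5,9.1,-7.7,0,0,0,-8.1,2.9,10.6,-7.8,0,0,0,-8.55,3.3,12,-7.8,0]

```text
time_s: 6.7
position: [0.4669, -0.1511, 0.2228]
eef_rot: [0.0, 0.992, 0.127, 0.001]
ft_force: [0.1, 0.1, -0.4]
finger_gap: 0.13
gripper_force: 12.0
```

```bash
cat >> h.py <<'E'
def to(xy=None,yaw=None,z=None):
    st=r.get_state();p=np.array(st['position']);q=st['eef_rot'];Rw=R.from_quat([q[1],q[2],q[3],q[0]]);y=2*np.degrees(np.arctan2(q[2],q[1]))
    print('t',st['time_s'],'p',p.round(5),'yaw',y.round(2),'gap',round(st['finger_gap'],3),'ft',np.round(st['ft_force'],2),np.round(st['ft_torque'],3),'g',round(st['gripper_force'],1))
    t=p.copy()
    if xy is not None:t[:2]=xy
    if z is not None:t[2]=z
    Rt=R.from_rotvec([0,0,np.radians(yaw if yaw is not None else y)])*R.from_quat([1,0,0,0])
    print('turn',((Rw.inv()*Rt).as_rotvec(degrees=True)/5).round(2),'shift',(Rw.inv().apply(t-p)/.025).round(3))
E
python3 -c "
from h import *
to([.4471,-.2371],14.4,.222)"
```

```text
t 6.7 p [ 0.46693 -0.15113  0.22278] yaw 14.55 gap 0.13 ft [ 0.12  0.14 -0.36] [0.098 0.092 0.012] g 12.0
turn [ 0.01 -0.02  0.03] shift [-1.632  3.129  0.032]
```

Emit:
play_rows:
  series: [0,0,0,-0.6,1.1,0,0,0,0,0,-1.2,2.2,0,0,0,0,0,-1.65,3.1,0.03,0,0,0,0,-1.65,3.15,0.03,0,0,0,0,-1.65,3.15,0.03,0,0,0,0,-1.65,3.15,0.03,0,0,0,0,-1.65,3.15,0.03,0,0,0,0,-1.65,3.15,0.03,0]

```text
time_s: 7.37
position: [0.4475, -0.2346, 0.2212]
eef_rot: [-0.0, 0.992, 0.126, 0.0]
ft_force: [0.2, 0.3, -0.5]
finger_gap: 0.131
gripper_force: 12.0
```

```bash
python3 - <<'E'
from h import *
for i in range(3):
    st=r.get_state();W=cap('wrist','w6.png')
    p=proj(W,[.5343,-.2147,.072],st)
    x,e,n=dfit(W,st,p);print(p,x,np.degrees(x[2])%360,e,n)
    to(x[:2],np.degrees(x[2]),.12)
im=W['pixels'];print(proj(W,[*st['position'][:2],st['position'][2]+.0087],st))
cv2.imwrite('pics/w6c.png',cv2.resize(im[80:290,200:360],(600,600*210//160*1)[:2] if 0 else (456,600),interpolation=cv2.INTER_CUBIC))
E
```

```text
[279.63315908 107.074349  ] [ 5.34299668e-01 -2.14801147e-01  6.52320295e+00  5.35961266e-03] 13.751997858260552 0.0001541718979295599 70.0
t 7.4167 p [ 0.44752 -0.23474  0.22126] yaw 14.5 gap 0.13 ft [-0.1   0.19 -0.57] [ 0.006  0.162 -0.011] g 12.0
turn [-0.   -0.    0.15] shift [3.56  0.097 4.051]
[279.50468149 107.0727982 ] [ 0.53428533 -0.21484426  0.2432724   0.00533859] 13.93848205287236 0.00016581984394419043 69.671875
t 7.4667 p [ 0.4475  -0.23488  0.22128] yaw 14.48 gap 0.133 ft [-0.24 -0.68 -0.29] [0.043 0.091 0.047] g 12.0
turn [-0.   -0.    0.11] shift [3.561 0.092 4.052]
[279.32976604 107.02085428] [ 0.53426469 -0.21485516  0.2507853   0.00534925] 14.36893919371606 0.00017147721810308118 69.921875
t 7.5167 p [ 0.4475  -0.23501  0.22128] yaw 14.48 gap 0.133 ft [-0.79  0.01 -0.79] [ 0.032  0.143 -0.046] g 12.0
turn [-0.   -0.    0.02] shift [3.561 0.087 4.052]
[276.64875201 271.25278955]
```

View pics/w6c.png

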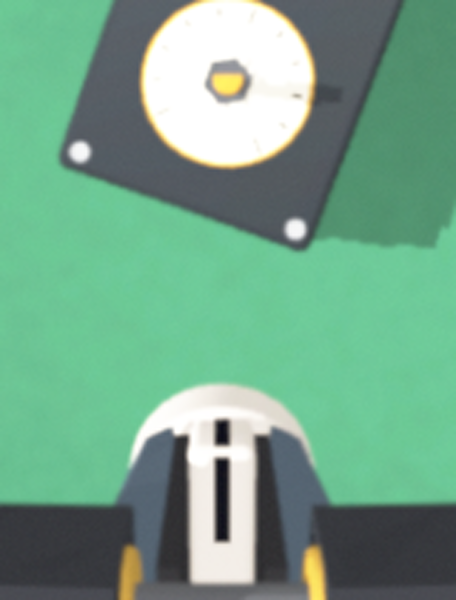

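The knob is held with its black line at column ~278. The bar end's top edge is near row 240, the skirt's far rim near row 214, and the shaft is at (279.8,108). Next I'll compare these with the expected projections.

```bash
python3 - <<'E'
from h import *
W=cap('wrist');st=r.get_state()
st0=dict(st,position=np.zeros(3),eef_rot=[1,0,0,0])   # work in tool frame
k=600/210
g=lambda u,v,z:onz(W,200+(u+.5)/k-.5,80+(v+.5)/k-.5,z,st0)
print('barend',g(222,458,-.0087)-[.019,0,0],'rim',g(222,384,.0273)-[.02,0,0],'line foot',g(222,540,-.0087),'bar edges',g(189,540,-.0087),g(254,540,-.0087))
for u in(128,315):print('rimside',g(u,455,.0093))
E
```

```text
barend [-0.00129141  0.0003788  -0.0087    ] rim [0.00055839 0.00037104 0.0273    ] line foot [ 0.00152166  0.0003807  -0.0087    ] bar edges [ 0.00150571 -0.00566575 -0.0087    ] [ 0.00150929  0.00624368 -0.0087    ]
rimside [ 0.01126371 -0.01824472  0.0093    ]
rimside [0.01127303 0.01879642 0.0093    ]
```

Emit:
play_rows:
  series: [0,0,0,0.8,0.02,0.2,0,0,0,0.02,1.7,0.04,0.8,0,0,0,0.04,2.6,0.06,1.6,0,0,0,0.04,3.3,0.07,2.5,0,0,0,0.04,3.58,0.07,3.4,0,0,0,0.04,3.58,0.07,4,0,0,0,0.04,3.58,0.07,4.25,0,0,0,0.04,3.58,0.07,4.25,0,0,0,0.04,3.58,0.07,4.25,0,0,0,0.04,3.58,0.07,4.25,0,0,0,0.04,3.58,0.07,4.25,0,0,0,0.04,3.58,0.07,4.25,0]

```text
time_s: 8.57
position: [0.5348, -0.2155, 0.1162]
eef_rot: [0.001, 0.992, 0.124, 0.001]
ft_force: [-0.7, -0.4, -0.8]
finger_gap: 0.133
gripper_force: 12.0
```

```bash
python3 - <<'E'
from h import *
for i in range(4): cap('wrist')
to([.5345,-.2144],14.2,.101)
E
```

```text
t 8.7667 p [ 0.53446 -0.21532  0.11541] yaw 14.19 gap 0.13 ft [-0.11 -0.39 -0.4 ] [ 0.058  0.141 -0.007] g 12.0
turn [ 0.01 -0.01 -0.  ] shift [ 0.01  -0.036  0.576]
```

Emit:
play_rows:
  series: [0,0,0,0.01,-0.03,0.2,0,0,0,0,0.01,-0.03,0.4,0,0,0,0,0.01,-0.03,0.5,0,0,0,0,0.01,-0.03,0.55,0,0,0,0,0.01,-0.03,0.6,0,0,0,0,0.01,-0.03,0.65,0,0,0,0,0.01,-0.03,0.7,0,0,0,0,0.01,-0.03,0.74,0,0,0,0,0.01,-0.03,0.77,0,0,0,0,0.01,-0.03,0.8,0,0,0,0,0.01,-0.03,0.8,0,0,0,0,0.01,-0.03,0.8,0]

```text
time_s: 9.77
position: [0.5343, -0.2144, 0.0949]
eef_rot: [-0.0, 0.992, 0.124, -0.0]
ft_force: [-0.3, 0.3, -0.9]
finger_gap: 0.13
gripper_force: 12.0
```

```bash
python3 - <<'E'
from h import *
for i in range(3): cap('wrist');to([.5345,-.2144],14.2,.0843)
E
```

```text
t 9.8167 p [ 0.53437 -0.21442  0.09497] yaw 14.2 gap 0.133 ft [-1.12 -0.23 -2.89] [ 0.044  0.211 -0.062] g 12.0
turn [-0.  0.  0.] shift [0.005 0.001 0.427]
t 9.8667 p [ 0.53436 -0.21442  0.09497] yaw 14.2 gap 0.13 ft [-0.31 -0.8  -0.5 ] [-0.033  0.198 -0.042] g 12.0
turn [-0.  0.  0.] shift [0.006 0.001 0.427]
t 9.9167 p [ 0.53435 -0.21444  0.09496] yaw 14.2 gap 0.13 ft [-1.22  0.57 -1.07] [ 0.005  0.208 -0.017] g 12.0
turn [-0.  0.  0.] shift [ 0.006 -0.     0.426]
```

No upward force 4 mm past the tip, so the bore is engaging. I'll continue gently.

Emit:
play_rows:
  series: [0,0,0,0,0,0.05,0,0,0,0,0,0,0.1,0,0,0,0,0,0,0.15,0,0,0,0,0,0,0.2,0,0,0,0,0,0,0.24,0,0,0,0,0,0,0.28,0,0,0,0,0,0,0.32,0,0,0,0,0,0,0.36,0,0,0,0,0,0,0.36,0,0,0,0,0,0,0.36,0]

```text
time_s: 10.75
position: [0.5343, -0.2144, 0.0858]
eef_rot: [-0.0, 0.992, 0.124, -0.0]
ft_force: [-0.5, -1.2, -0.3]
finger_gap: 0.131
gripper_force: 12.0
```

```bash
python3 - <<'E'
from h import *
for i in range(3): cap('wrist');to([.5345,-.2144],14.2,.0843)
E
```

```text
t 10.8 p [ 0.53437 -0.2144   0.08583] yaw 14.2 gap 0.129 ft [-0.94  0.03 -1.3 ] [-0.045  0.304 -0.028] g 12.0
turn [-0.  0.  0.] shift [0.005 0.001 0.061]
t 10.85 p [ 0.53434 -0.21438  0.08584] yaw 14.2 gap 0.132 ft [-1.79 -0.82 -0.37] [-0.084  0.29   0.019] g 12.0
turn [-0.  0.  0.] shift [0.006 0.002 0.062]
t 10.9 p [ 0.53434 -0.21438  0.08587] yaw 14.2 gap 0.131 ft [-0.14 -0.38 -1.52] [-0.024  0.303 -0.008] g 12.0
turn [-0.  0.  0.] shift [0.006 0.002 0.063]
```

Emit:
play_rows:
  series: [0,0,0,0,0,0.04,0,0,0,0,0,0,0.07,0,0,0,0,0,0,0.07,0,0,0,0,0,0,0.07,0,0,0,0,0,0,0.07,0,0,0,0,0,0,0.11,0,0,0,0,0,0,0.15,0,0,0,0,0,0,0.19,0,0,0,0,0,0,0.23,0,0,0,0,0,0,0.23,0,0,0,0,0,0,0.23,0,0,0,0,0,0,0.23,0]

```text
time_s: 11.9
position: [0.5344, -0.2144, 0.0805]
eef_rot: [0.0, 0.992, 0.124, 0.0]
ft_force: [-3.4, -0.1, 5.0]
finger_gap: 0.134
gripper_force: 12.0
```

```bash
python3 - <<'E'
from h import *
for i in range(4): cap('wrist');to([.5345,-.2144],14.2,.079)
E
```

```text
t 11.95 p [ 0.53445 -0.21446  0.08044] yaw 14.2 gap 0.126 ft [-4.11 -0.77  4.5 ] [-0.059  0.703 -0.031] g 12.0
turn [ 0. -0. -0.] shift [ 0.003 -0.002  0.058]
t 12.0 p [ 0.53442 -0.21446  0.0804 ] yaw 14.2 gap 0.13 ft [-2.05 -1.26  4.67] [-0.113  0.758 -0.016] g 12.0
turn [ 0. -0.  0.] shift [ 0.004 -0.002  0.056]
t 12.05 p [ 0.53446 -0.21444  0.08036] yaw 14.2 gap 0.129 ft [-2.98 -0.31  5.7 ] [-0.103  0.739 -0.015] g 12.0
turn [ 0. -0.  0.] shift [ 0.002 -0.001  0.054]
t 12.1 p [ 0.53443 -0.21442  0.08032] yaw 14.2 gap 0.132 ft [-3.15 -0.57  4.8 ] [-0.092  0.759  0.001] g 12.0
turn [ 0. -0.  0.] shift [ 0.003 -0.     0.053]
```

Emit:
play_rows:
  series: [0,0,0,0,0,0.03,0,0,0,0,0,0,0.06,0,0,0,0,0,0,0.08,0,0,0,0,0,0,0.08,0,0,0,0,0,0,0.08,0,0,0,0,0,0,0.08,0]

```text
time_s: 12.6
position: [0.5345, -0.2145, 0.079]
eef_rot: [0.0, 0.992, 0.124, 0.0]
ft_force: [-3.6, 0.2, 8.6]
finger_gap: 0.127
gripper_force: 12.0
```

```bash
python3 - <<'E'
from h import *
for i in range(6): cap('wrist');to([.5345,-.2144],14.2,.079) if i%2 else 0
E
```

```text
t 12.7 p [ 0.5345  -0.21449  0.07903] yaw 14.2 gap 0.134 ft [-4.04 -0.51  8.91] [ 0.01   0.939 -0.021] g 12.0
turn [ 0. -0.  0.] shift [ 0.001 -0.003  0.001]
t 12.8 p [ 0.53449 -0.21447  0.07899] yaw 14.2 gap 0.135 ft [-3.41  0.74  9.03] [ 0.03   0.993 -0.002] g 12.0
turn [ 0. -0.  0.] shift [ 0.001 -0.003 -0.   ]
t 12.9 p [ 0.53449 -0.21447  0.07903] yaw 14.2 gap 0.133 ft [-3.48  0.6   8.41] [0.001 0.981 0.038] g 12.0
turn [ 0. -0.  0.] shift [ 0.001 -0.003  0.001]
```

Emit:
play_rows:
  series: [0,0,0,0,0,0.03,0,0,0,0,0,0,0.05,0,0,0,0,0,0,0.05,0,0,0,0,0,0,0.05,0,0,0,0,0,0,0.05,0]

```text
time_s: 13.32
position: [0.535, -0.2144, 0.0784]
eef_rot: [0.0, 0.992, 0.124, 0.001]
ft_force: [-5.2, 0.5, 12.8]
finger_gap: 0.127
gripper_force: 12.0
```

```bash
python3 - <<'E'
from h import *
for i in range(6): W=cap('wrist');to([.5345,-.2144],14.2,.079) if i%2 else 0
st=r.get_state()
S=cap('side','d9.png');C=cap('scene','s9.png')
a=np.zeros((600,800,3),np.uint8)
a[:,:400]=cv2.resize(S['pixels'][240:330,245:305],(400,600),interpolation=cv2.INTER_CUBIC)
a[:300,400:]=cv2.resize(C['pixels'][130:205,195:295],(400,300),interpolation=cv2.INTER_CUBIC)
a[300:,400:]=cv2.resize(W['pixels'],(400,300))
cv2.imwrite('pics/c9.png',a)
E
```

```text
t 13.4167 p [ 0.53498 -0.21442  0.07845] yaw 14.19 gap 0.131 ft [-4.18  1.34 12.01] [ 0.13   1.021 -0.026] g 12.0
turn [ 0.01 -0.02 -0.  ] shift [-0.018 -0.005 -0.022]
t 13.5167 p [ 0.53499 -0.21442  0.07844] yaw 14.19 gap 0.129 ft [-4.37  0.11 12.71] [0.23  0.971 0.006] g 12.0
turn [ 0.01 -0.02 -0.  ] shift [-0.019 -0.005 -0.022]
t 13.6167 p [ 0.53499 -0.2144   0.07844] yaw 14.19 gap 0.13 ft [-4.96  2.13 13.2 ] [0.201 0.903 0.031] g 12.0
turn [ 0.01 -0.02 -0.  ] shift [-0.019 -0.005 -0.022]
```

View pics/c9.png

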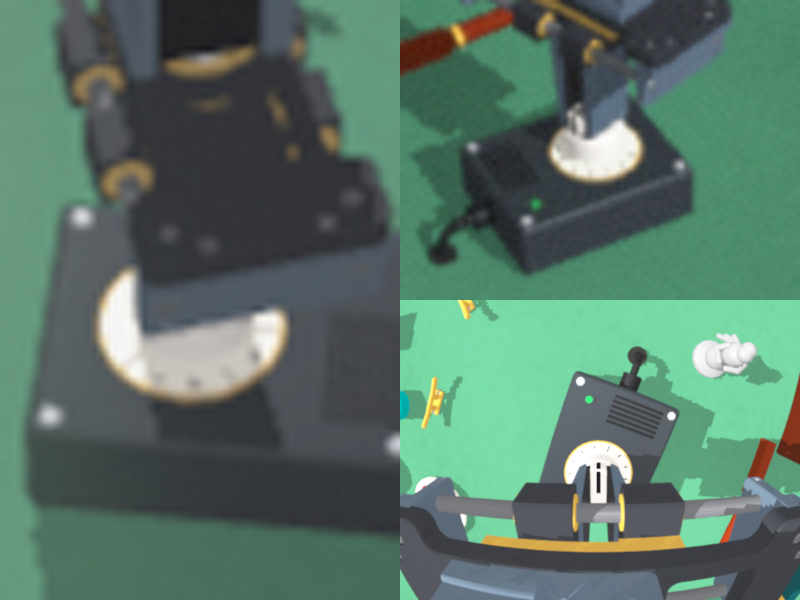

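The knob is seated on the shaft over the dial. The push is about 13 N, above the 7 N full-travel spring force, so it is at the stop, and the grip is 12 N. Handing in.

```bash
python3 -c "
from plant import r
print(r.job_done())"
```

```text
the job is handed in; nothing more can be done
None
```

I put the small white knob on the D-shaft with its flat matched and handed the job in with the gripper (12 N) still pressing it down. The push measured about 13 N, which is past the spring's 7 N at full travel and well under the 35 N limit; the hand-in call returned no verdict.

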